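# Clamp a plaster mould in its jig

## Robot

A 7-joint arm with a two-finger parallel gripper is mounted at the origin on the work surface. World frame = base frame: x ahead of the robot, y to its left, z up, the work surface at z = 0. Lengths are in m, angles in rad, forces in N, time in s.
With the tool pointing down it reaches from about 0.4 to 0.85 m from the base axis. Payload 10.4 kg.
Tool frame: the origin (TCP) lies between the finger pads; the fingertips stand 22 mm ahead of it and the grasp point (between the pads) lies 3 mm ahead of it; z points along the fingers, y is the line along which they close (so a half turn about z gives the same grasp; the last joint's range is limited). The gripper opens to 85 mm and grips with 20 to 120 N. Pads are 22 mm wide; open, the fingers measure 114 mm over their backs; the gripper's body (76 mm by 85 mm) begins 54 mm behind the grasp point. The pads swing forward as they close: fully open they stand 13 mm farther back than shut.
Start: joints at [-1.189, 0.332, -0.065, 1.46, 0.022, 1.35, -0.088], TCP at [0.246, 0.575, 0.253] pointing down, gripper open.
Joint ranges: [-2.6, 2.6], [-0.5, 2.12], [-1.47, 1.34], [0.16, 2.42], [-1.27, 4.41], [0.06, 2.06], [-2.6, 2.6]. Speed limits (rad/s): [2.22, 2.22, 2.79, 2.79, 3.14, 3.14, 3.14].

## Interface

Orientations are given as a unit quaternion [x, y, z, w].
In Python, from workcell import manip, camera, ticket, boxes_of, outline_of gives the robot as it stands.
- The arm moves only by the tool carry_out, never from a script. Its argument "deltas" is a list of rows, each a list of 5 numbers: the shift along the tool's x, y, z as a fraction of full scale, then the turn about the tool's z as a fraction of full scale, then the opening, from -1 (shut) to 1 (fully open), so that 0 is half open. In form: [[tx, ty, tz, spin, gripper], ...]. A call has 1 to 20 rows; each row is the pose to reach, as a shift and turn from the pose commanded when the call began, along the tool's axes at that moment; what a row does not reach only later rows make up. Full scale, the value 1, is 150 mm for a shift and 30 degrees for a turn. A row lasts 1/8 s, in which the tool goes at most 62.5 mm and 10.7 degrees, less where a joint would pass 70% of its speed; a pose out of reach is approached as far as the arm can. A call with a number of a shift or a turn outside -1 to 1 is refused whole. A call with a gripper value outside its range is refused whole. The fingers move at their own pace and stop on an object; "force" is the grip in N (left out, the last holds). Time passes only in rows, so rows that repeat a pose let the fingers close. It gives the time, the measured TCP pose, the force, the opening and the grip force at its end, in the units of the state.
- manip.get_obs(): the state, without advancing time (a new reading comes with each control period).
- camera(name): name is "scene" or "top" or "wrist"; returns a dict with "img" (400x640x3 uint8, red, green, blue), "depth" (400x640 float32, m along the optical axis (not along the pixel's ray), 0 where there is no reading), "vertical_fov" (degrees; the focal length in pixels is half the picture's height over the tangent of half this angle, whatever the lens; pixels are square), "cx", "cy" (the principal point, pixels), "k1" (the pictures are not rectified: a ray, as slopes to the right and down, at radius r is drawn at 1 + k1 r^2 times it, then the intrinsics apply), "R" (3x3) and "t" (3): a world point X has camera coordinates R X + t. Camera axes: x right, y down, z forward; pixel columns grow to the right and rows downward; lengths in m; the calibration is good to about 2 mm. A picture is of the moment at which its call begins.
- ticket.hand_in(): hands the job in; it is judged then, once.
Trained networks look in a picture, given as the dict that the camera call returned (one of the last four; its "shot" number tells which), for a name from the list of things; names that differ only in an ending like _2 or _b are one class to them, and where a whole thing is asked for, a point or a joint stands for the part that bears it (a point fixed in the world has none). Each returns a list of dicts, best first, with "conf" (0 to 1); they miss things now and then, are a little off and sometimes report something else, mostly with a low value. They report only what shows in the picture. A call takes as long as a camera call. They do not tell look-alikes from the thing itself.
- boxes_of(query, picture): "position" ([x, y, z] in m, in world coordinates, good to about 4 mm: the middle of the surface that is visible of it).
- outline_of(query, picture): "region" (400x640 bool, what is visible of it).
The state is a dict: "clock": time; "joint_pos": joint angles; "joint_velocities": joint speeds; "tau": joint torques, N m; "position": TCP position; "ee_rot": TCP orientation; "ft_force": force on the tool from outside, world axes, zero at the start; "torque": the same for the moment, N m; "grip_width": opening from 0.0 (shut) to 1.0 (fully open); "grasp_force": force on a finger pad.
Only numpy, scipy, OpenCV 4.12 (cv2) and the standard library are available. Lean on these libraries where they do the work, as an engineer would, in place of code of your own. Each camera call takes 0.05 s, during which the arm holds its last target. There are 200 camera calls.

## Task

Secure the white plaster mould in its clamping jig using fingertip pushes only, without gripping or lifting anything. First push the mould along the board between its guide strips until it sits flush against the tall pale backboard; then turn the loose orange wing screw above it clockwise (seen from above) by pushing its wings round with a fingertip, stroke after stroke, until it comes to its stop. Leave the cup, the tools and the other things where they are, and end clear of everything.

Things in the scene. Friction and masses are not known exactly. Their poses are not given: they have to be found in the camera images.
- jig: clamping jig, rigid, fixed to the table (place and yaw differ each time). Origin on the table surface, z up, y pointing at the backboard. Plywood board 300 mm (x) by 340 (y -210 to +130), 18 thick. Two dark guide strips along y stand 12 mm above the board, inner faces at x = -64 and +64, from y = -195 to +55.
- backboard_foot (a point): middle of the foot of the upright pale backboard's front face, on the board: jig x = 0, y = +60, z = 18 mm. The backboard is 170 mm wide (x), 18 thick, its top at jig z = 240.
- bridge_end (a point): middle of the free end of the blue steel arm, 42 mm wide (x), that reaches from the backboard out over the mould: jig x = 0, y = -22, z = 88 mm; underside at z = 82, top at z = 94. A brass boss, 34 mm wide, top at z = 99, surrounds the screw.
- screw_axis (a point): point on the wing screw's vertical turning axis: jig x = 0, y = +10 (50 mm in front of the backboard), z = 100 mm; axes as the jig's.
- screw (a joint): turning angle of the wing screw, rad, growing clockwise seen from above; hard stop at 9.0 (clamp pad down on the mould); starts between 1.8 and 5.6. At value q the wing with the white dot points along the jig's +x turned clockwise by q, the other opposite. Light friction (0.06 N m): it stays where it is left. It sinks 5 mm a turn.
- wing_tip (a point): point in the white-dotted orange wing, 35 mm from the axis. Two upright wings stand opposite each other on a dark hub 18 mm wide; each reaches 40 mm from the axis and is 8 mm thick (pushing faces 11 to 35 mm from the axis). This point is 13 mm above the wings' underside, 13 below their top; at the stop it is at jig z = 117 mm, and 0.8 mm higher per rad short of it.
- mould_center (a point): centre (half-way up) of the loose two-part plaster mould, a white block 120 (x) by 140 (y) by 45 mm high with two terracotta bands, about 0.8 kg, flat on the jig's board between the guide strips (4 mm free each side), under the arm; axes nearly as the jig's. Starts 30 to 60 mm short of the backboard; home, it touches the backboard, centre at jig y = -10, z = 40.5 mm.
- cup: small open terracotta cup, 48 mm wide and 50 mm high, standing on the jig's board beside the mould; origin under its centre. Leave it alone.
- knife: wooden modelling knife, 158 mm long, 16 mm wide, 8 mm thick, lying on the jig's board on the other side of the mould; origin under its handle. Leave it alone.
- jar: amber jar with a white lid, 64 mm wide, 85 mm high, on the table; origin under its centre. Leave it alone.
- bowl: blue bowl, 120 mm wide, 50 mm high, on the table; origin under its centre. Leave it alone.
- brush: flat brush with a wooden handle, lying on the table; origin under it. Leave it alone.
- weight: brass weight with a neck and head, 56 mm wide, 52 mm high, on the table; origin under its centre. Leave it alone.
There are look-alikes about, which are no part of the job. What is meant by the part that bears mould_center is not green or purple, and is the larger of those in its own colour.

How it is judged:
By the outcome, as a careful person would: the job done as asked, in the order asked, and still so for the second after the job is handed in, with the robot touching nothing.
It also fails if it takes over 64 s, if anything falls off the work surface, if the arm or the gripper's body presses on something with over 40 N, if the wrist force passes 120 N, or if a joint passes its speed limit or range.

## Working session

There is one attempt and no reset: what is moved stays moved. The work goes in short steps, Python scripts to look and compute and a tool call to move; the robot and the scene stay as the last step left them, time stands still between calls to the robot, and variables do not carry over. Pictures are saved under pics/ and viewed, at most 10 in all, crops included, and the job is handed in when it is done.

Besides the shell and the picture viewer there is one more tool, called after "Request:" as name(argument=value, ...) on one line, values as JSON. carry_out: Moves the arm, as the interface text tells. Its arguments: {"type":"object","properties":{"deltas":{"type":"array","items":{"type":"array","items":{"type":"number"}}},"force":{"type":"number"}},"required":["deltas"]}

```bash
mkdir -p pics; cat > h.py <<'E'
import numpy as np, cv2
from workcell import manip, camera, ticket, boxes_of, outline_of
def K(p):
    f=200/np.tan(np.radians(p["vertical_fov"])/2); return f
def world(p,u,v,d):
    f=K(p); x=(u-p["cx"])/f; y=(v-p["cy"])/f
    xd,yd=x,y
    for _ in range(10):
        s=1+p["k1"]*(x*x+y*y); x,y=xd/s,yd/s
    c=np.stack([x*d,y*d,d+0*x],-1)
    return (c-p["t"])@p["R"]
def px(p,X):
    c=p["R"]@np.array(X)+p["t"]; x,y=c[0]/c[2],c[1]/c[2]; s=1+p["k1"]*(x*x+y*y)
    return p["cx"]+K(p)*x*s,p["cy"]+K(p)*y*s
def save(p,n,box=None,sc=1):
    im=p["img"][:,:,::-1]
    if box: a,b,c,d=box; im=im[b:d,a:c]
    cv2.imwrite("pics/"+n,cv2.resize(im,None,fx=sc,fy=sc,interpolation=cv2.INTER_CUBIC))
E
python3 - <<'E'
from h import *
for n in["scene","top"]:
    p=camera(n); save(p,n+"1.png")
    print(n,"cam at",-p["R"].T@p["t"])
    for q in["mould_center","screw","wing_tip","backboard_foot","bridge_end","screw_axis","jig","cup","knife","jar","bowl","brush","weight"]:
        try:
            for b in boxes_of(q,p)[:4]: print(q,round(b["conf"],2),np.round(b["position"],3),np.round(px(p,b["position"])))
        except Exception as e: print(q,e)
print(manip.get_obs())
E
```

```text
scene cam at [ 1.13118456 -0.47990753  1.08754748]
mould_center 0.8 [0.245 0.397 0.049] [347. 126.]
mould_center 0.75 [0.777 0.235 0.032] [415. 227.]
mould_center 0.65 [ 0.524 -0.066  0.068] [301. 219.]
mould_center 0.56 [ 0.244 -0.275  0.037] [209. 205.]
screw 0.66 [0.499 0.013 0.128] [314. 192.]
wing_tip 0.68 [0.5   0.013 0.124] [314. 193.]
backboard_foot 0.72 [0.531 0.003 0.022] [318. 218.]
backboard_foot 0.62 [0.501 0.342 0.061] [380. 163.]
bridge_end 0.93 [0.527 0.003 0.021] [317. 218.]
screw_axis 0.65 [0.534 0.007 0.02 ] [319. 218.]
jig 0.92 [0.535 0.003 0.019] [318. 219.]
cup 0.77 [ 0.634 -0.073  0.051] [319. 244.]
knife 0.44 [0.496 0.012 0.127] [313. 192.]
jar 0.83 [0.504 0.34  0.066] [381. 163.]
bowl 0.64 [0.596 0.425 0.025] [412. 173.]
brush 0.65 [ 0.404 -0.381  0.014] [206. 254.]
weight 0.87 [ 0.63  -0.415  0.023] [231. 309.]
top cam at [ 3.71939219e-01 -4.85566439e-04  1.25896424e+00]
mould_center 0.97 [ 0.518 -0.054  0.062] [341. 207.]
mould_center 0.74 [ 0.231 -0.273  0.035] [406. 295.]
mould_center 0.67 [0.237 0.405 0.044] [200. 290.]
mould_center 0.59 [ 0.494 -0.011  
[... 722 characters left out ...]
nt_pos': array([-1.18857917,  0.33221801, -0.06466604,  1.46009752,  0.02158569,
        1.34987556, -0.08847007]), 'joint_velocities': array([ 0.00241892, -0.00198557, -0.00060454, -0.00137203,  0.00118434,
        0.00111221,  0.00066694]), 'tau': array([ 3.86709280e-05, -6.25225353e+01,  4.91668400e-02, -3.91823959e+01,
        1.64830824e-02,  1.84523713e-03,  3.28125384e-05]), 'position': array([0.2461651 , 0.57451098, 0.25332737]), 'ee_rot': array([ 2.01030354e-01,  9.79585011e-01,  4.85650431e-05, -2.30922584e-06]), 'ft_force': array([ 1.17822227, -0.4521326 , -0.21722215]), 'torque': array([-0.05902311, -0.01912169,  0.02236651]), 'grasp_force': 0.0, 'grip_width': 0.9989401940313483}
```

```bash
python3 - <<'E'
import cv2
im=cv2.imread("pics/top1.png")[130:300,230:430]
cv2.imwrite("pics/topc.png",cv2.resize(im,None,fx=3.5,fy=3.5,interpolation=cv2.INTER_CUBIC))
E
```

```text
(no output)
```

View pics/scene1.png

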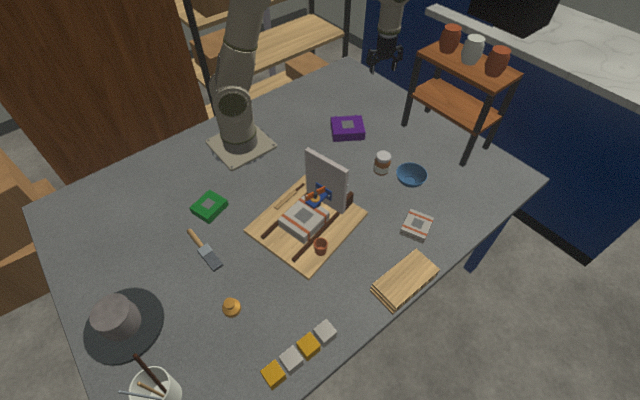

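View pics/topc.png

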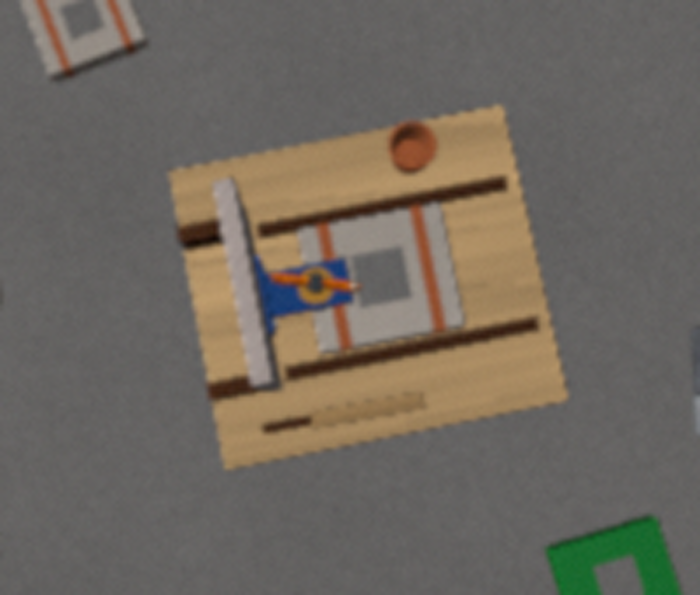

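In the jig at scene (301,219) / top (341,207) is a white mould with terracotta bands. The others are a small white one at scene (415,227), a green one at (209,205) and a purple one at (347,126). The jig one fits: it is white, the larger of the two, and sits under the blue arm. The crop confirms this. Next I'll measure the jig pose, mould, wing angle and fingertip height.

```bash
cat > meas.py <<'E'
from h import *
p=camera("top"); v,u=np.mgrid[:400,:640].astype(float)
W=world(p,u,v,p["depth"]); ok=p["depth"]>0
near=ok&(abs(W[...,0]-.5)<.24)&(abs(W[...,1])<.26)
b=near&(abs(W[...,2]-.018)<.006)
n,l,st,_=cv2.connectedComponentsWithStats(cv2.morphologyEx(b.astype(np.uint8),cv2.MORPH_OPEN,np.ones((3,3))))
k=1+st[1:,4].argmax(); P=W[l==k][:,:2].astype(np.float32)
r=cv2.minAreaRect(P*1000); print("board",r, W[l==k][:,2].mean()); c=cv2.boxPoints(r)/1000
e=[c[1]-c[0],c[2]-c[1]]; ey=max(e,key=np.linalg.norm); ey=ey/np.linalg.norm(ey)*np.sign(ey[1]); ex=np.array([ey[1],-ey[0]])
ctr=c.mean(0); o=ctr+0.04*ey; print("jig origin",o,"ey",ey,"yaw deg",np.degrees(np.arctan2(ex[1],ex[0])))
J=np.stack([(W[...,:2]-o)@ex,(W[...,:2]-o)@ey],-1)*1000
np.savez("jig.npz",o=o,ex=ex,ey=ey)
def st_(n,m): 
    q=J[m]; print(n,m.sum(),"x",np.percentile(q[:,0],[1,50,99]).round(1),"y",np.percentile(q[:,1],[1,50,99]).round(1)); return q
z=W[...,2]*1000
m=near&(abs(z-63)<6)&(J[...,1]<30)&(abs(J[...,0])<75); st_("mould top",m)
rm=cv2.minAreaRect(J[m].astype(np.float32)); print(rm)
st_("backboard top",near&(z>225))
st_("arm",near&(abs(z-94)<5)&(abs(J[...,0])<40))
img=p["img"].astype(int); org=(img[...,0]-img[...,2]>60)&near&(z>100)&(z<150)
q=st_("wings",org); print("wing z",np.percentile(z[org],[5,50,95]))
s=cv2.fitLine(q.astype(np.float32),2,0,.01,.01).ravel(); print("wing dir deg cw from +x",-np.degrees(np.arctan2(s[1],s[0])),s[2:])
save(p,"wing_%d.png"%p["shot"],(290,180,350,240),9)
E
python3 - <<'E'
from meas import *
p2=camera("scene"); W2=world(p2,u,v,p2["depth"]); t=manip.get_obs()["position"]
m=(p2["depth"]>0)&(np.hypot(W2[...,0]-t[0],W2[...,1]-t[1])<.075)&(W2[...,2]>.15)
Q=W2[m]; print("tip z",np.sort(Q[:,2])[:15].round(3),t)
low=Q[Q[:,2]<Q[:,2].min()+.03]; R=np.array([.394,.921]); print(np.sort((low[:,:2]-t[:2])@R*1000)[::6].round(0))
save(p2,"screw.png",(270,150,370,240),6)
E
```

```text
board ((467.5198669433594, -42.59930419921875), (215.12716674804688, 340.21435546875), 12.444591522216797) 0.017857798446842186
jig origin [ 0.45890006 -0.00353912] ey [-0.21549541  0.9765048 ] yaw deg 12.444593
mould top 997 x [-17.5  21.3  74.4] y [-121.3  -62.6   15.2]
((28.583778381347656, -52.82139587402344), (139.70143127441406, 93.50633239746094), 89.6381607055664)
backboard top 388 x [-40.4  41.3 124.9] y [59.3 68.1 77.1]
arm 114 x [16.5 28.7 39.8] y [-20.5  25.1  54.3]
wings 66 x [30.1 43.4 54.2] y [-21.3  11.6  43.7]
wing z [101.12341335 131.60043657 137.75051542]
wing dir deg cw from +x -71.44986 [41.982563 10.594508]
tip z [0.243 0.247 0.247 0.248 0.249 0.249 0.25  0.25  0.251 0.252 0.253 0.253
 0.253 0.253 0.255] [0.24613722 0.57451995 0.25334991]
[-58. -55. -53. -49. -45.  42.  44.  45.  48.  57.]
```

```bash
python3 - <<'E'
import numpy as np
d=np.load("jig.npz"); np.savez("jig.npz",o=d["o"]+.0424*d["ex"],ex=d["ex"],ey=d["ey"]); print(d["o"]+.0424*d["ex"])
E
ls pics
```

```text
[0.50030386 0.00559789]
scene1.png
screw.png
top1.png
topc.png
wing_3.png
```

View pics/screw.png

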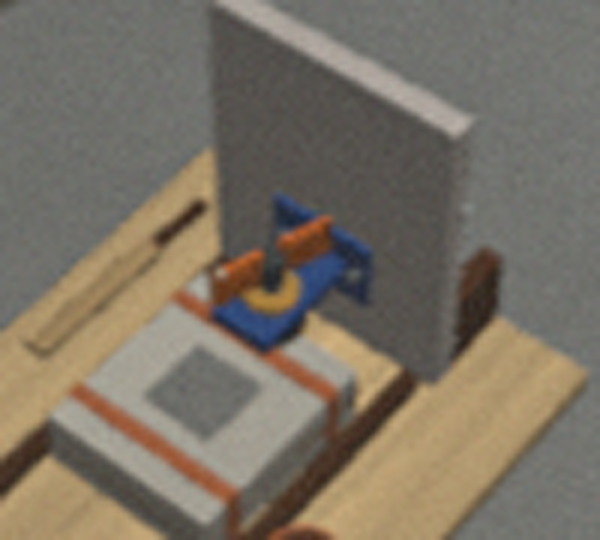

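The white dot is on the front wing (screw.png (218,275)), so q ≈ 1.9 rad and about 7.1 rad remain. The tips of the open fingers are about 9 mm ahead of the TCP. The mould is about 43 mm short of home. I'll move to the front of the mould.

Request:
carry_out(deltas=[[0,0,-0.4,0,1],[-0.2,-0.2,-0.67,0,1],[-0.5,-0.5,-0.67,0,1],[-0.8,-0.8,-0.67,0,1],[-0.95,-0.97,-0.67,0,1],[-0.95,-0.97,-0.67,0,1]])

```text
clock: 2.25
position: [0.3215, 0.3822, 0.3546]
ee_rot: [0.203, 0.979, 0.001, 0.0]
ft_force: [-0.1, 1.0, -0.2]
grip_width: 1.002
grasp_force: 0.0
```

Request:
carry_out(deltas=[[-0.3,-0.3,0,0,1],[-0.6,-0.6,0,0,1],[-0.95,-0.97,0,0,1],[-0.95,-0.97,0,0,1]])

```text
clock: 2.75
position: [0.3947, 0.1921, 0.3542]
ee_rot: [0.203, 0.979, 0.0, 0.0]
ft_force: [-0.2, -0.0, 0.5]
grip_width: 1.001
grasp_force: 0.0
```

Request:
carry_out(deltas=[[-0.3,-0.3,0,0,1],[-0.6,-0.6,0,0,1],[-0.95,-0.97,0,0,1],[-0.95,-0.97,0,0,1]])

```text
clock: 3.25
position: [0.4682, 0.0024, 0.354]
ee_rot: [0.203, 0.979, -0.0, 0.0]
ft_force: [-0.5, 0.3, -0.9]
grip_width: 0.999
grasp_force: 0.0
```

Request:
carry_out(deltas=[[-0.3,-0.3,0,-0.3,1],[-0.6,-0.6,0,-0.6,1],[-0.95,-0.97,0,-1,1],[-0.95,-0.97,0,-1,1],[-0.95,-0.97,0,-1,1]])

```text
clock: 3.88
position: [0.5416, -0.187, 0.353]
ee_rot: [-0.058, 0.998, -0.001, -0.001]
ft_force: [0.1, 0.7, -0.6]
grip_width: 1.0
grasp_force: 0.0
```

Request:
carry_out(deltas=[[0,0,0,-0.19,1],[0,0,0,-0.19,1]])

```text
clock: 4.12
position: [0.5416, -0.1829, 0.3535]
ee_rot: [-0.11, 0.994, 0.0, -0.0]
ft_force: [-0.6, 0.1, -0.3]
grip_width: 1.003
grasp_force: 0.0
```

Request:
carry_out(deltas=[[0,0,0.4,0,1],[0,0,0.8,0,1],[0,0,1,0,1],[0,0,1,0,1]])

```text
clock: 4.62
position: [0.5401, -0.1832, 0.202]
ee_rot: [-0.109, 0.994, 0.001, -0.002]
ft_force: [-0.1, -0.3, 0.3]
grip_width: 0.999
grasp_force: 0.0
```

```bash
cat >> h.py <<'E'
def tcp():
    d=np.load("jig.npz"); s=manip.get_obs(); q=s["position"][:2]-d["o"]
    a=np.degrees(2*np.arctan2(s["ee_rot"][1],s["ee_rot"][0]))-90
    print("t",s["clock"],"jig mm",(q@d["ex"]*1000).round(1),(q@d["ey"]*1000).round(1),(s["position"][2]*1000).round(1),"tool y vs jig y deg",(a-np.degrees(np.arctan2(d["ey"][1],d["ey"][0]))).round(1),"F",s["ft_force"].round(1),"j",s["joint_pos"].round(2))
E
python3 - <<'E'
from h import *
tcp(); d=np.load("jig.npz"); t=manip.get_obs()["position"]
p=camera("scene"); v,u=np.mgrid[:400,:640].astype(float); W=world(p,u,v,p["depth"])
m=(p["depth"]>0)&(np.hypot(W[...,0]-t[0],W[...,1]-t[1])<.075)&(W[...,2]>.1)&(W[...,2]<t[2]+.02)
Q=W[m]; print("tip",np.sort(Q[:,2])[:8].round(3)); J=(Q[:,:2]-d["o"])
x,y=J@d["ex"]*1000,J@d["ey"]*1000
for s in(1,-1):
    k=(y+193)*s>0
    if k.any(): print(s,"x",np.percentile(x[k],[2,98]).round(),"y",np.percentile(y[k],[2,98]).round())
m=(p["depth"]>0)&(abs(W[...,2]-.063)<.004); J=(W[...,:2]-d["o"]); x,y=J@d["ex"]*1000,J@d["ey"]*1000
m&=(abs(x)<66)&(y<30)&(y>-150); print("mould",np.percentile(x[m],[1,99]),np.percentile(y[m],[1,99]))
save(p,"scene_a.png",(240,120,400,290),3.5)
E
```

```text
t 4.625 jig mm -1.8 -192.9 202.0 tool y vs jig y deg 0.0 F [-0.1 -0.3  0.3] j [-0.35  0.29  0.72  1.71 -0.2   1.22  2.2 ]
tip [0.194 0.196 0.196 0.197 0.198 0.2   0.2   0.2  ]
1 x [-12.   9.] y [-152. -143.]
-1 x [-2. 10.] y [-248. -237.]
mould [-58.94074779  59.82005868] [-123.85440823   10.68696975]
```

View pics/scene_a.png

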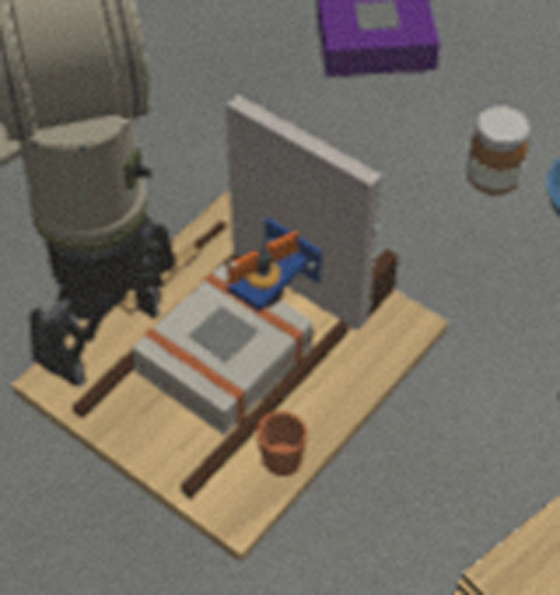

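The picture shows the gripper hovering in front of the mould at (95,310), with the wing screw untouched. I'll measure how far the knuckles stick out before planning the orbit.

```bash
python3 - <<'E'
from h import *
d=np.load("jig.npz"); t=manip.get_obs()["position"]
for n in("top","scene"):
    p=camera(n); v,u=np.mgrid[:400,:640].astype(float); W=world(p,u,v,p["depth"])
    J=W[...,:2]-t[:2]; x,y,z=J@d["ex"]*1000,J@d["ey"]*1000,(W[...,2]-t[2])*1000
    for a in range(-20,220,20):
        m=(p["depth"]>0)&(z>=a)&(z<a+20)&(np.hypot(x,y)<120)
        if m.sum()>3: print(n,a,m.sum(),"x",np.percentile(x[m],[1,99]).round(),"y",np.percentile(y[m],[1,99]).round())
E
```

```text
top 20 6 x [-14.  -1.] y [44. 68.]
top 40 40 x [-14.  16.] y [39. 75.]
top 60 23 x [-13.  16.] y [29. 72.]
top 80 80 x [-14.  11.] y [38. 70.]
top 180 4 x [15. 25.] y [35. 40.]
scene -20 9 x [-11.  11.] y [-50.  46.]
scene 0 50 x [-11.  12.] y [-56.  52.]
scene 20 37 x [-6. 14.] y [-55.  59.]
scene 40 171 x [-11.  18.] y [-74.  70.]
scene 60 136 x [-9. 20.] y [-71.  69.]
scene 80 188 x [-9. 19.] y [-68.  67.]
scene 100 73 x [-8. 38.] y [-47.  19.]
scene 120 130 x [-14.  38.] y [-39.  21.]
scene 140 137 x [-11.  38.] y [-38.  19.]
scene 160 103 x [-15.  42.] y [-42.  24.]
scene 180 179 x [-26.  43.] y [-43.  27.]
scene 200 162 x [-13.  43.] y [-40.  16.]
```

Request:
carry_out(deltas=[[0,0,0.4,0,1],[0,0,0.8,0,1],[0,0,1,0,1],[0,0,1,0,1]])

```text
clock: 5.28
position: [0.5407, -0.1845, 0.0534]
ee_rot: [-0.109, 0.994, 0.0, -0.001]
ft_force: [0.6, 0.1, 0.7]
grip_width: 1.001
grasp_force: 0.0
```

Request:
carry_out(deltas=[[0.01,0.03,0.03,0,1],[0.01,0.06,0.03,0,1],[0.01,0.08,0.03,0,1],[0.01,0.1,0.03,0,1],[0.01,0.12,0.03,0,1],[0.01,0.14,0.03,0,1],[0.01,0.16,0.03,0,1],[0.01,0.18,0.03,0,1],[0.01,0.2,0.03,0,1],[0.01,0.22,0.03,0,1]])

```text
clock: 6.52
position: [0.5328, -0.1542, 0.05]
ee_rot: [-0.108, 0.994, -0.001, 0.001]
ft_force: [1.9, -4.9, 3.5]
grip_width: 0.999
grasp_force: 2.8
```

```bash
cat >> h.py <<'E'
def mould(name="scene"):
    d=np.load("jig.npz"); p=camera(name); v,u=np.mgrid[:400,:640].astype(float); W=world(p,u,v,p["depth"])
    J=(W[...,:2]-d["o"]); x,y=J@d["ex"]*1000,J@d["ey"]*1000
    m=(p["depth"]>0)&(abs(W[...,2]-.063)<.004)&(abs(x)<68)&(y<65)&(y>-126)&(p["img"].min(-1)>60); print("mould x",np.percentile(x[m],[1,99]).round(1),"y",np.percentile(y[m],[1,99]).round(1)); return p
E
python3 - <<'E'
from h import *
tcp(); mould()
E
```

```text
t 6.525 jig mm -2.7 -163.1 50.0 tool y vs jig y deg -0.0 F [ 1.9 -4.9  3.5] j [-0.34  0.45  0.64  1.88 -0.33  0.92  2.25]
mould x [-59.4  60.1] y [-107.4   59.3]
```

Request:
carry_out(deltas=[[0.01,0.02,0,0,1],[0.01,0.04,0,0,1],[0.01,0.06,0,0,1],[0.01,0.08,0,0,1],[0.01,0.1,0,0,1],[0.01,0.12,0,0,1],[0.01,0.14,0,0,1],[0.01,0.155,0,0,1],[0.01,0.17,0,0,1]])

```text
clock: 7.7
position: [0.5262, -0.1304, 0.0501]
ee_rot: [-0.108, 0.994, -0.001, 0.001]
ft_force: [6.4, -11.6, -1.7]
grip_width: 1.001
grasp_force: 6.3
```

Request:
carry_out(deltas=[[0,0.01,0,0,1],[0,0.02,0,0,1],[0,0.03,0,0,1]])

```text
clock: 8.07
position: [0.5273, -0.1294, 0.0511]
ee_rot: [-0.107, 0.994, -0.004, 0.004]
ft_force: [13.1, -22.5, -1.8]
grip_width: 1.001
grasp_force: 12.3
```

```bash
python3 - <<'E'
from h import *
tcp(); p=mould(); save(p,"mould_home.png",(250,150,370,260),5)
E
```

```text
t 8.075 jig mm -2.7 -137.6 51.1 tool y vs jig y deg -0.2 F [ 13.1 -22.5  -1.8] j [-0.39  0.42  0.65  1.92 -0.31  0.9   2.19]
mould x [-59.   60.7] y [-82.   59.2]
```

View pics/mould_home.png

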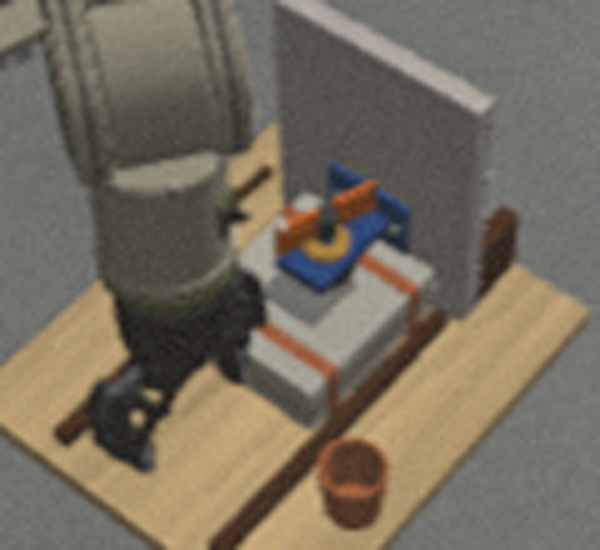

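The mould's front face is at jig y ≈ -81, and it held against a 26 N push, so it is flush with the backboard. In the picture there is no gap at its rear, (420,270). I'll back off, rise, and go to the screw.

Request:
carry_out(deltas=[[0,-0.1,0,0,1],[0,-0.2,0,0,1],[0,-0.2,-0.4,0,1],[0,-0.2,-0.77,0,1],[0,-0.2,-0.77,0,1],[-0.05,0.1,-0.77,0,1],[-0.12,0.4,-0.77,0,1],[-0.12,0.4,-0.77,0,1],[-0.12,0.4,-0.77,0,1]])

```text
clock: 9.25
position: [0.5285, -0.0622, 0.1642]
ee_rot: [-0.109, 0.994, -0.0, -0.001]
ft_force: [0.3, -1.0, -0.6]
grip_width: 0.999
grasp_force: 0.0
```

```bash
cat > path.py <<'E'
from h import *
def path(a,b,step=12,gap=0,s=27,z=121):
    "TCP rows pushing a wing from angle a to b (cw degrees), relative to the measured pose"
    d=np.load("jig.npz"); o=manip.get_obs()["position"]; q=o[:2]-d["o"]; x0,y0=q@d["ex"]*1000,q@d["ey"]*1000
    for c in np.linspace(a,b,max(2,int(round((b-a)/step))+1)):
        t=np.radians(-c); D=np.array([np.cos(t),np.sin(t)]); n=np.array([-D[1],D[0]])
        sup=11*abs(n[0])+7.25*abs(n[1])+4+gap
        f=s*D+sup*n; X,Y=f[0],f[1]+10-50
        print(round(c),"jig TCP",round(X),round(Y),"row",[round(-(X-x0)/150,2),round((Y-y0)/150,2),round((o[2]*1000-z)/150,2),0,1])
E
python3 - <<'E'
from path import *
tcp(); path(108.6,192,gap=0); path(108.6,120,gap=6)
E
```

```text
t 9.25 jig mm 12.9 -72.3 164.2 tool y vs jig y deg 0.1 F [ 0.3 -1.  -0.6] j [-0.57  0.23  0.68  1.85 -0.16  1.12  1.96]
109 jig TCP 7 -71 row [np.float64(0.04), np.float64(0.01), np.float64(0.29), 0, 1]
121 jig TCP 1 -72 row [np.float64(0.08), np.float64(0.0), np.float64(0.29), 0, 1]
132 jig TCP -6 -71 row [np.float64(0.12), np.float64(0.01), np.float64(0.29), 0, 1]
144 jig TCP -12 -69 row [np.float64(0.17), np.float64(0.02), np.float64(0.29), 0, 1]
156 jig TCP -19 -65 row [np.float64(0.21), np.float64(0.05), np.float64(0.29), 0, 1]
168 jig TCP -24 -59 row [np.float64(0.24), np.float64(0.09), np.float64(0.29), 0, 1]
180 jig TCP -27 -51 row [np.float64(0.27), np.float64(0.14), np.float64(0.29), 0, 1]
192 jig TCP -29 -47 row [np.float64(0.28), np.float64(0.17), np.float64(0.29), 0, 1]
109 jig TCP 13 -73 row [np.float64(-0.0), np.float64(-0.0), np.float64(0.29), 0, 1]
120 jig TCP 7 -75 row [np.float64(0.04), np.float64(-0.02), np.float64(0.29), 0, 1]
```

Request:
carry_out(deltas=[[0,0,0.15,0,1],[0,0,0.29,0,1],[0,0,0.29,0,1]])

```text
clock: 9.62
position: [0.5276, -0.0631, 0.1199]
ee_rot: [-0.108, 0.994, -0.0, -0.002]
ft_force: [-0.0, 0.3, 0.1]
grip_width: 1.007
grasp_force: 0.0
```

Request:
carry_out(deltas=[[0.04,0.01,0,0,1],[0.08,0,0,0,1],[0.12,0.01,0,0,1],[0.17,0.02,0,0,1],[0.21,0.05,0,0,1],[0.24,0.09,0,0,1],[0.27,0.14,0,0,1],[0.28,0.17,0,0,1],[0.28,0.17,0,0,1]])

```text
clock: 10.75
position: [0.4819, -0.0453, 0.1211]
ee_rot: [-0.109, 0.994, 0.0, -0.0]
ft_force: [-0.9, -0.7, -0.3]
grip_width: 1.0
grasp_force: 0.3
```

```bash
cat >> h.py <<'E'
def wing():
    d=np.load("jig.npz")
    for n in("top","scene"):
        p=camera(n); v,u=np.mgrid[:400,:640].astype(float); W=world(p,u,v,p["depth"]); J=W[...,:2]-d["o"]
        x,y,z=J@d["ex"]*1000,J@d["ey"]*1000-10,W[...,2]*1000; im=p["img"].astype(int)
        m=(p["depth"]>0)&(im[...,0]-im[...,2]>50)&(z>106)&(z<150)&(np.hypot(x,y)<46)
        if m.sum()>8:
            P=np.stack([x[m],y[m]],1); s=cv2.fitLine(P.astype(np.float32),cv2.DIST_L1,0,.01,.01).ravel()
            print(n,m.sum(),"cw deg mod 180",(-np.degrees(np.arctan2(s[1],s[0]))%180).round(1),"mid",s[2:].round(1))
    return p
E
python3 - <<'E'
from h import *
tcp(); p=wing(); save(p,"w1.png",(270,150,370,240),6)
E
```

```text
t 10.75 jig mm -29.0 -45.8 121.1 tool y vs jig y deg 0.1 F [-0.9 -0.7 -0.3] j [-0.62  0.16  0.67  2.01 -0.12  1.01  1.9 ]
top 36 cw deg mod 180 20.2 mid [20.8 -5.3]
scene 58 cw deg mod 180 13.8 mid [ 35.5 -12.8]
```

View pics/w1.png

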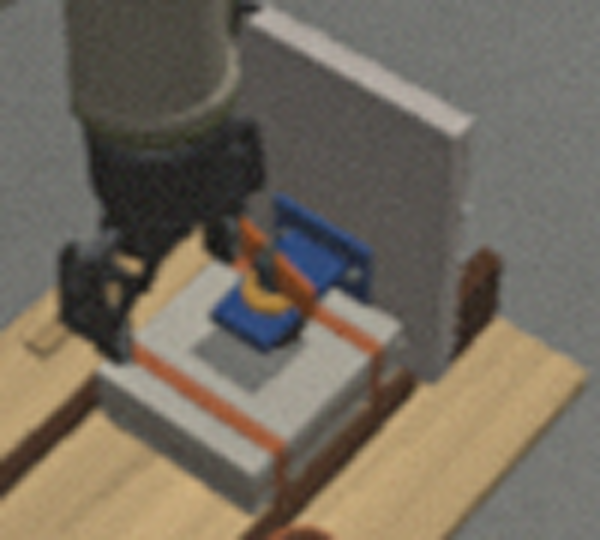

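The stroke worked: the wing has turned to about 195°, and the non-dotted wing now points to +x at (310,290). For the next stroke I lift, cross over and push that wing.

```bash
python3 - <<'E'
from path import *
path(14,20,gap=6,s=24); path(14,198,step=13,s=27)
E
```

```text
14 jig TCP 28 -27 row [np.float64(-0.38), np.float64(0.13), np.float64(0.0), 0, 1]
20 jig TCP 30 -29 row [np.float64(-0.39), np.float64(0.11), np.float64(0.0), 0, 1]
14 jig TCP 30 -33 row [np.float64(-0.39), np.float64(0.08), np.float64(0.0), 0, 1]
27 jig TCP 31 -39 row [np.float64(-0.4), np.float64(0.05), np.float64(0.0), 0, 1]
40 jig TCP 31 -45 row [np.float64(-0.4), np.float64(0.01), np.float64(0.0), 0, 1]
53 jig TCP 30 -51 row [np.float64(-0.39), np.float64(-0.04), np.float64(0.0), 0, 1]
67 jig TCP 26 -58 row [np.float64(-0.37), np.float64(-0.08), np.float64(0.0), 0, 1]
80 jig TCP 21 -64 row [np.float64(-0.33), np.float64(-0.12), np.float64(0.0), 0, 1]
93 jig TCP 14 -68 row [np.float64(-0.29), np.float64(-0.15), np.float64(0.0), 0, 1]
106 jig TCP 8 -71 row [np.float64(-0.25), np.float64(-0.16), np.float64(0.0), 0, 1]
119 jig TCP 2 -72 row [np.float64(-0.2), np.float64(-0.17), np.float64(0.0), 0, 1]
132 jig TCP -6 -71 row [np.float64(-0.16), np.float64(-0.17), np.float64(0.0), 0, 1]
145 jig TCP -13 -69 row [np.float64(-0.11), np.float64(-0.15), np.float64(0.0), 0, 1]
159 jig TCP -20 -64 row [np.float64(-0.06), np.float64(-0.12), np.float64(0.0), 0, 1]
172 jig TCP -25 -57 row [np.float64(-0.03), np.float64(-0.07), np.float64(0.0), 0, 1]
185 jig TCP -28 -50 row [np.float64(-0.01), np.float64(-0.03), np.float64(0.0), 0, 1]
198 jig TCP -30 -45 row [np.float64(0.01), np.float64(0.0), np.float64(0.0), 0, 1]
```

Request:
carry_out(deltas=[[0,-0.05,0,0,1],[0,-0.05,-0.27,0,1],[0,-0.05,-0.27,0,1],[-0.2,0.05,-0.27,0,1],[-0.38,0.13,-0.27,0,1],[-0.38,0.13,-0.27,0,1],[-0.38,0.13,-0.13,0,1],[-0.38,0.13,0.01,0,1],[-0.38,0.13,0.01,0,1]])

```text
clock: 11.98
position: [0.5322, -0.0153, 0.1182]
ee_rot: [-0.108, 0.994, -0.0, -0.002]
ft_force: [1.0, -0.2, 0.5]
grip_width: 1.002
grasp_force: 0.0
```

```bash
python3 - <<'E'
from path import *
tcp(); wing(); path(14,198,step=13,s=27,z=119.5)
E
```

```text
t 11.975 jig mm 26.6 -27.3 118.2 tool y vs jig y deg 0.0 F [ 1.  -0.2  0.5] j [-0.62  0.29  0.65  1.89 -0.2   1.03  1.9 ]
scene 30 cw deg mod 180 10.0 mid [ 25.3 -10.3]
14 jig TCP 30 -33 row [np.float64(-0.01), np.float64(-0.04), np.float64(0.0), 0, 1]
27 jig TCP 31 -39 row [np.float64(-0.02), np.float64(-0.07), np.float64(0.0), 0, 1]
40 jig TCP 31 -45 row [np.float64(-0.02), np.float64(-0.12), np.float64(0.0), 0, 1]
53 jig TCP 30 -51 row [np.float64(-0.01), np.float64(-0.16), np.float64(0.0), 0, 1]
67 jig TCP 26 -58 row [np.float64(0.01), np.float64(-0.2), np.float64(0.0), 0, 1]
80 jig TCP 21 -64 row [np.float64(0.05), np.float64(-0.24), np.float64(0.0), 0, 1]
93 jig TCP 14 -68 row [np.float64(0.09), np.float64(-0.27), np.float64(0.0), 0, 1]
106 jig TCP 8 -71 row [np.float64(0.13), np.float64(-0.29), np.float64(0.0), 0, 1]
119 jig TCP 2 -72 row [np.float64(0.17), np.float64(-0.3), np.float64(0.0), 0, 1]
132 jig TCP -6 -71 row [np.float64(0.22), np.float64(-0.29), np.float64(0.0), 0, 1]
145 jig TCP -13 -69 row [np.float64(0.27), np.float64(-0.28), np.float64(0.0), 0, 1]
159 jig TCP -20 -64 row [np.float64(0.32), np.float64(-0.24), np.float64(0.0), 0, 1]
172 jig TCP -25 -57 row [np.float64(0.35), np.float64(-0.19), np.float64(0.0), 0, 1]
185 jig TCP -28 -50 row [np.float64(0.37), np.float64(-0.15), np.float64(0.0), 0, 1]
198 jig TCP -30 -45 row [np.float64(0.39), np.float64(-0.12), np.float64(0.0), 0, 1]
```

Request:
carry_out(deltas=[[-0.01,-0.04,0,0,1],[-0.02,-0.07,0,0,1],[-0.02,-0.12,0,0,1],[-0.01,-0.16,0,0,1],[0.01,-0.2,0,0,1],[0.05,-0.24,0,0,1],[0.09,-0.27,0,0,1],[0.13,-0.29,0,0,1],[0.17,-0.3,0,0,1],[0.22,-0.29,0,0,1],[0.27,-0.28,0,0,1],[0.32,-0.24,0,0,1],[0.35,-0.19,0,0,1],[0.37,-0.15,0,0,1],[0.39,-0.12,0,0,1],[0.39,-0.12,0,0,1]])

```text
clock: 14.08
position: [0.48, -0.0442, 0.1197]
ee_rot: [-0.109, 0.994, 0.0, -0.0]
ft_force: [0.7, -1.4, 0.3]
grip_width: 0.999
grasp_force: 0.4
```

```bash
python3 - <<'E'
from path import *
tcp(); wing(); path(16,20,gap=6,s=24)
E
```

```text
t 14.075 jig mm -30.5 -44.3 119.7 tool y vs jig y deg 0.1 F [ 0.7 -1.4  0.3] j [-0.62  0.16  0.67  2.02 -0.12  1.01  1.9 ]
top 31 cw deg mod 180 17.2 mid [ 5.8 -1.4]
scene 54 cw deg mod 180 14.8 mid [ 7.2 -6.1]
16 jig TCP 29 -27 row [np.float64(-0.39), np.float64(0.11), np.float64(-0.01), 0, 1]
20 jig TCP 30 -29 row [np.float64(-0.4), np.float64(0.1), np.float64(-0.01), 0, 1]
```

Request:
carry_out(deltas=[[0,-0.05,0,0,1],[0,-0.05,-0.27,0,1],[0,-0.05,-0.27,0,1],[-0.2,0.05,-0.27,0,1],[-0.38,0.12,-0.27,0,1],[-0.38,0.12,-0.27,0,1],[-0.38,0.12,-0.13,0,1],[-0.38,0.12,0.01,0,1],[-0.38,0.12,0.01,0,1]])

```text
clock: 15.3
position: [0.5306, -0.0157, 0.1167]
ee_rot: [-0.108, 0.994, -0.0, -0.002]
ft_force: [-0.5, 0.1, 0.1]
grip_width: 1.0
grasp_force: 0.0
```

```bash
python3 - <<'E'
from path import *
tcp(); wing(); path(14,170,step=13,s=27,z=118)
E
```

```text
t 15.3 jig mm 25.0 -27.3 116.7 tool y vs jig y deg 0.0 F [-0.5  0.1  0.1] j [-0.62  0.29  0.65  1.9  -0.2   1.03  1.9 ]
scene 28 cw deg mod 180 13.7 mid [ 20.3 -10.6]
14 jig TCP 30 -33 row [np.float64(-0.02), np.float64(-0.04), np.float64(0.0), 0, 1]
27 jig TCP 31 -38 row [np.float64(-0.03), np.float64(-0.07), np.float64(0.0), 0, 1]
40 jig TCP 31 -45 row [np.float64(-0.03), np.float64(-0.12), np.float64(0.0), 0, 1]
53 jig TCP 30 -51 row [np.float64(-0.02), np.float64(-0.16), np.float64(0.0), 0, 1]
66 jig TCP 27 -58 row [np.float64(0.0), np.float64(-0.2), np.float64(0.0), 0, 1]
79 jig TCP 21 -63 row [np.float64(0.04), np.float64(-0.24), np.float64(0.0), 0, 1]
92 jig TCP 14 -68 row [np.float64(0.08), np.float64(-0.27), np.float64(0.0), 0, 1]
105 jig TCP 9 -70 row [np.float64(0.12), np.float64(-0.29), np.float64(0.0), 0, 1]
118 jig TCP 2 -72 row [np.float64(0.16), np.float64(-0.3), np.float64(0.0), 0, 1]
131 jig TCP -5 -72 row [np.float64(0.21), np.float64(-0.29), np.float64(0.0), 0, 1]
144 jig TCP -12 -69 row [np.float64(0.26), np.float64(-0.28), np.float64(0.0), 0, 1]
157 jig TCP -19 -64 row [np.float64(0.3), np.float64(-0.25), np.float64(0.0), 0, 1]
170 jig TCP -24 -58 row [np.float64(0.34), np.float64(-0.2), np.float64(0.0), 0, 1]
```

Request:
carry_out(deltas=[[-0.02,-0.04,0,0,1],[-0.03,-0.07,0,0,1],[-0.03,-0.12,0,0,1],[-0.02,-0.16,0,0,1],[0,-0.2,0,0,1],[0.04,-0.24,0,0,1],[0.08,-0.27,0,0,1],[0.12,-0.29,0,0,1],[0.16,-0.3,0,0,1],[0.21,-0.29,0,0,1],[0.26,-0.28,0,0,1],[0.26,-0.28,0,0,1]])

```text
clock: 16.9
position: [0.5025, -0.0643, 0.1183]
ee_rot: [-0.109, 0.994, 0.0, -0.0]
ft_force: [0.7, -0.9, -0.7]
grip_width: 1.004
grasp_force: 0.2
```

Request:
carry_out(deltas=[[0.01,0.01,0,0,1],[0.02,0.01,0,0,1],[0.03,0.02,0,0,1],[0.04,0.03,0,0,1],[0.04,0.03,0,0,1]])

```text
clock: 17.52
position: [0.4964, -0.0609, 0.1183]
ee_rot: [-0.109, 0.994, 0.0, -0.0]
ft_force: [2.1, -0.9, 0.7]
grip_width: 0.999
grasp_force: 0.6
```

Request:
carry_out(deltas=[[0.01,0.01,0,0,1],[0.02,0.02,0,0,1],[0.02,0.02,0,0,1]])

```text
clock: 17.9
position: [0.4943, -0.0598, 0.1189]
ee_rot: [-0.108, 0.994, -0.001, 0.002]
ft_force: [8.1, -4.4, -2.9]
grip_width: 1.001
grasp_force: 4.4
```

Request:
carry_out(deltas=[[0.01,0.01,0,0,1],[0.015,0.015,0,0,1],[0.015,0.015,0,0,1]])

```text
clock: 18.27
position: [0.4933, -0.0595, 0.1195]
ee_rot: [-0.108, 0.994, -0.002, 0.004]
ft_force: [16.7, -9.6, -6.7]
grip_width: 1.004
grasp_force: 8.7
```

```bash
python3 - <<'E'
from h import *
tcp(); p=wing(); mould(); save(p,"w2.png",(270,150,370,240),6)
E
```

```text
t 18.275 jig mm -20.9 -62.0 119.5 tool y vs jig y deg -0.1 F [16.7 -9.6 -6.7] j [-0.59  0.19  0.68  1.99 -0.14  1.    1.94]
top 34 cw deg mod 180 158.0 mid [27.5 12.2]
scene 71 cw deg mod 180 153.1 mid [ 2.5 -4.7]
mould x [-58.3  60.1] y [-82.4  57.8]
```

View pics/w2.png

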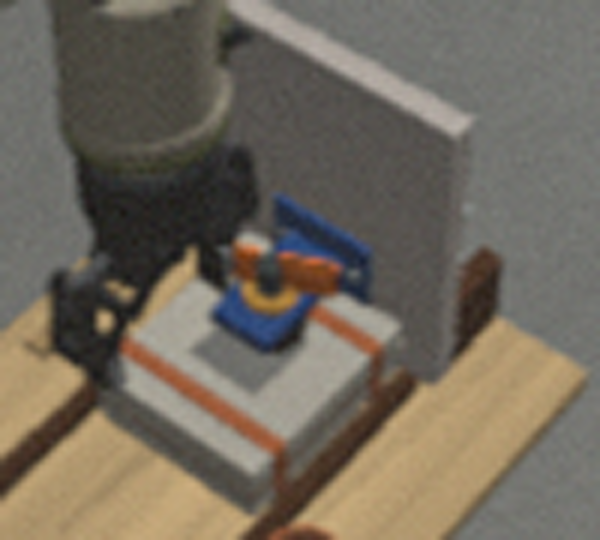

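The wings are at about 155.5° (stop expected at 155.7°) and held against a 20 N push, so the screw is at its stop. The mould hasn't moved. Now I'll retreat.

Request:
carry_out(deltas=[[-0.04,-0.06,0,0,1],[-0.04,-0.2,0,0,1],[-0.04,-0.3,-0.3,0,1],[-0.04,-0.5,-0.7,0,1],[-0.04,-0.5,-1,0,1],[-0.04,-0.5,-1,0,1],[-0.04,-0.5,-1,0,1],[-0.04,-0.5,-1,0,1]])

```text
clock: 19.42
position: [0.5116, -0.1285, 0.2668]
ee_rot: [-0.109, 0.994, 0.0, -0.001]
ft_force: [-0.4, -0.5, 0.3]
grip_width: 1.001
grasp_force: 0.0
```

```bash
python3 - <<'E'
from h import *
tcp(); p=wing(); mould(); save(p,"end.png",(240,120,400,290),3.5)
E
```

```text
t 19.425 jig mm -17.9 -133.4 266.8 tool y vs jig y deg 0.1 F [-0.4 -0.5  0.3] j [-0.53  0.11  0.75  1.73 -0.08  1.33  2.03]
top 64 cw deg mod 180 155.4 mid [-0.3 -0. ]
scene 101 cw deg mod 180 155.6 mid [ 7.3 -0.7]
mould x [-58.8  59.8] y [-82.5  58.6]
```

View pics/end.png

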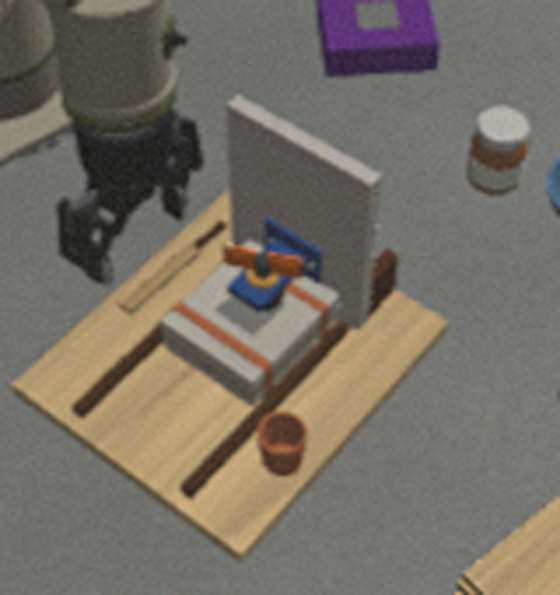

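The picture shows the mould home against the backboard (340,300), the screw at its stop (265,262), the cup and knife untouched, and the gripper clear. I'm handing in.

```bash
python3 -c "
from workcell import ticket
print(ticket.hand_in())"
```

```text
the job is handed in; nothing more can be done
None
```

The job is handed in at about 20 s on the clock: the mould was pushed flush against the backboard, the wing screw was turned clockwise to its stop in three strokes, and the arm ended clear with the cup and knife untouched.

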